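Set the ratchet to tighten and clamp the filter holder

ROBOT

A 7-joint arm with a two-finger parallel gripper is mounted at the origin on the work surface. World frame = base frame: x ahead of the robot, y to its left, z up, the work surface at z = 0. Lengths are in m, angles in rad, forces in N, time in s.
With the tool pointing down it reaches from about 0.4 to 0.85 m from the base axis. Payload 4.5 kg.
Tool frame: the origin (TCP) lies at the very end of the fingers, on their centre line; the grasp point (between the pads) lies 19 mm behind it; z points along the fingers, y is the line along which they close (so a half turn about z gives the same grasp; the last joint's range is limited). The gripper opens to 88 mm and grips with 3 to 60 N. Pads are 18 mm wide; open, the fingers measure 123 mm over their backs; the gripper's body (75 mm by 187 mm) begins 45 mm behind the grasp point.
Start: joints at [-1.117, 0.689, -0.195, 1.565, 0.157, 0.902, -0.215], TCP at [0.255, 0.571, 0.239] pointing down, gripper open.
Joint ranges: [-3.01, 3.01], [-0.46, 2.08], [-1.47, 1.51], [0.13, 2.56], [-1, 4.14], [0.04, 2.09], [-2.66, 2.66]. Speed limits (rad/s): [2.57, 2.57, 3.14, 3.14, 3.14, 3.14, 3.14].

INTERFACE

Orientations are given as a unit quaternion [x, y, z, w].
In Python, from plant import r gives the robot as it stands. The module is installed in compiled form; this text tells all that it offers.
- The arm moves only by the tool step_arm, never from a script. Its argument "increments" is a list of rows, each a list of 2 entries, a list of its own where there are three numbers: the shift along the world's x, y, z in cm, then the turn, a rotation vector about the world's x, y, z in degrees. A call has exactly 10 rows; each row shifts and turns the commanded pose from where the row before left it; what a row does not reach is not made up. A row lasts 1/10 s, in which the tool goes at most 50 mm and 8.59 degrees, less where a joint would pass 70% of its speed; a pose out of reach is approached as far as the arm can. A call is refused whole if a number of a shift passes 5 or a number of a turn 8.59, either way. A call with a gripper value outside its range is refused whole. "fingers" is the opening, from 0 (shut) to 1 (fully open), set as the call begins (left out, the last holds). The fingers move at their own pace and stop on an object; "grip_force" is the grip in N (left out, the last holds). Time passes only in rows, so rows that do not move let the fingers close, or fill a call up. It gives the time, the measured TCP pose, the force, the opening and the grip force at its end, in the units of the state.
- r.get_state(): the state, without advancing time (a new reading comes with each control period).
- r.snapshot(name): name is "scene" or "top" or "wrist"; returns (picture, depth): 480x640x3 uint8, red, green, blue; 480x640 float32, m along the optical axis (not along the pixel's ray), 0 where there is no reading.
- r.calibration(name): a dict with "fov_y" (degrees; the focal length in pixels is half the picture's height over the tangent of half this angle, whatever the lens; pixels are square), "cx", "cy" (the principal point, pixels), "R" (3x3) and "t" (3): a world point X has camera coordinates R X + t. Camera axes: x right, y down, z forward; pixel columns grow to the right and rows downward; lengths in m; the calibration is good to about 2 mm. A picture is of the moment at which its call begins: read the wrist's pose just before it. calibration takes no time and is no camera call; for the wrist camera it gives the pose at the moment of the call.
- r.finish_job(): hands the job in; it is judged then, once.
The state is a dict: "clock": time; "q": joint angles; "qd": joint speeds; "joint_torque": joint torques, N m; "tool_pos": TCP position; "eef_rot": TCP orientation; "contact_force": force on the tool from outside, world axes, zero at the start; "moment": the same for the moment, N m; "opening": opening from 0.0 (shut) to 1.0 (fully open); "finger_force": force on a finger pad.
Only numpy, scipy, OpenCV 4.12 (cv2) and the standard library are available. Lean on these libraries where they do the work, as an engineer would, in place of code of your own. Each camera call takes 0.05 s, during which the arm holds its last target. There are 200 camera calls.

TASK

The round filter holder under the little bench press has to be clamped. Without forcing it, flip the press ratchet's red-balled direction lever over to the tightening side (clockwise seen from above), then work the handle by its blue post, back and forth if need be, until the press foot clamps the holder firmly, at about 1.7 N m on the handle (some 14 N at the post as it turns) and no more than a little either way. Then let go, leaving the lever on the tightening side and the holder and the labware around it where they stand.

Things in the scene. Friction and masses are not known exactly. Their poses are not given: they have to be found in the camera images.
- press: Small fixed bench press: white base 130 x 190 x 15 mm, two steel pillars 78 mm either side along its y, white crosshead 50 x 190 mm, top at 140 mm; on it a steel ratchet ring, dia. 78 mm. Origin: underside of the base on the vertical screw axis; z up. Its -x axis (roughly towards the robot) is the handle's middle direction. Place and yaw differ from run to run.
- head (a point): Top centre of the handle's head on the screw axis (dia. 38 mm, 184 mm high). The handle drives the screw in the direction to which the lever leans; the other way it overruns, clicking every 0.35 rad, under 0.5 N m. After a reversal up to 0.35 rad is lost. Clockwise drive lowers the foot 6 mm per rad of screw turn, counter-clockwise raises it. The screw stays where it is left, under load too.
- handle (a joint): Ratchet handle, rad, about the vertical screw axis: 0 along the press's -x axis, grows as it swings clockwise seen from above (to the press's +y); stops at -0.75 and +0.75. It carries the lever and the post and stays where left. Swung back faster than about 2 rad/s, the teeth may throw the lever over.
- grip (a point): Top centre of the handle's upright blue post, dia. 22 mm, 120 mm from the screw axis; free from 171 mm up to this point at 235 mm. Driving the free foot takes about 1.1 N m (9 N here); once it bears on the filter holder this rises by 2.9 N m per rad. Clamped right: 1.4 to 2.1 N m, best 1.7 (14 N); over 2.15 is too tight. Read it in motion: at a standstill the pull sags by 0.3 to 0.5 N m.
- lever (a joint): Direction lever (pawl), rad, leaning sideways on a pin along the handle, 32 mm from the screw axis on the handle side, 168 mm high. 0 upright, positive to the clockwise, tightening side (press +y at handle 0), stops at +-0.7. Falls over by itself past upright, needs about 1 N; rests at 0.27 to 0.7 either side. Pushed past its stop it turns handle or screw. Never load it with 25 N.
- lever_ball (a point): Centre of the lever's red ball (dia. 22 mm), 50 mm from the lever's pin. It is 218 mm high when upright, 206 mm when leaning fully.
- filter: Loose round white filter holder with a green band, dia. 60 mm, 38 mm tall, standing on a steel pedestal below the press foot. Origin: centre of its underside. The pedestal's height, and so the gap above the holder (5 to 11 mm), differs from run to run.
- foot: Press foot with a rubber face, dia. 42 mm, on a stiff spring (80 N/mm) under the crosshead. Origin: centre of its underside, 92 mm above the table at the start; it goes down as the screw is driven clockwise.
- medium: Bystander: closed red medium bottle, dia. 60 mm, 130 mm tall, loose. Origin: centre of its underside.
- tipbox: Bystander: grey and pink pipette tip box, 85 x 120 x 70 mm, loose. Origin: centre of its underside.
- rack: Bystander: orange tube rack with a few green-capped tubes, 100 x 130 mm, 87 mm tall, loose. Origin: centre of its underside.
Not all that is in view belongs to the job. Leave any turquoise look-alike of the filter alone.

How it is judged:
By the outcome, as a careful person would: the job done as asked, in the order asked, and still so for the second after the job is handed in, with the robot touching nothing.
It also fails if it takes over 67 s, if anything falls off the work surface, if the arm or the gripper's body presses on something with over 40 N, if the wrist force passes 120 N, or if a joint passes its speed limit or range.

## Working session

There is one attempt and no reset: what is moved stays moved. The work goes in short steps, Python scripts to look and compute and a tool call to move; the robot and the scene stay as the last step left them, time stands still between calls to the robot, and variables do not carry over. Pictures are saved under pics/ and viewed, at most 10 in all, crops included, and the job is handed in when it is done.

Besides the shell and the picture viewer there is one more tool, called after "Request:" by a JSON object that holds its "api" and its "payload", one argument or row to a line. step_arm: Moves the arm, as the interface text tells. Its arguments: {"type":"object","properties":{"increments":{"type":"array","items":{"type":"array"}},"fingers":{"type":"number"},"grip_force":{"type":"number"}},"required":["increments"]}

```bash
mkdir -p pics; cat > h.py <<'E'
import numpy as np, cv2
from plant import r
def cam(n):
    c=r.calibration(n); f=240/np.tan(np.radians(c['fov_y'])/2)
    return f,c['cx'],c['cy'],np.array(c['R']),np.array(c['t'])
def pts(n,d,c=None):
    f,cx,cy,R,t=c or cam(n); v,u=np.mgrid[:480,:640]
    X=np.stack([(u-cx)/f*d,(v-cy)/f*d,d],-1)
    return (X-t)@R
def ray(n,u,v,z,c=None):
    f,cx,cy,R,t=c or cam(n); o=-R.T@t; d=R.T@np.array([(u-cx)/f,(v-cy)/f,1])
    return o+d*(z-o[2])/d[2]
E
python3 - <<'E'
from h import *
s=r.get_state(); print(s['clock'],s['tool_pos'],s['eef_rot'],s['contact_force'])
for n in ('scene','top'):
    p,d=r.snapshot(n); cv2.imwrite(f'pics/{n}0.png',p[...,::-1]); np.save(f'{n}0.npy',d); print(n,r.calibration(n))
E
```

```text
0.0 [0.25450661 0.57012099 0.23789552] [ 2.08294887e-01  9.78065614e-01 -9.37583573e-04 -1.23087532e-04] [ 0.39107276  0.1048688  -0.00093848]
scene {'fov_y': 49.62978250565459, 'cx': 320.38371711750153, 'cy': 232.56469840811178, 'R': array([[-0.72827786,  0.68523582,  0.00795167],
       [ 0.53050536,  0.57109749, -0.62642775],
       [-0.43379191, -0.45199506, -0.77943893]]), 't': array([ 0.40155033, -0.22968309,  1.38160634])}
top {'fov_y': 48.305343851932044, 'cx': 326.05396041837264, 'cy': 242.5224099440096, 'R': array([[ 0.110295  , -0.9938955 ,  0.00259945],
       [-0.96832443, -0.10804607, -0.22510852],
       [ 0.2240152 ,  0.02231123, -0.97433023]]), 't': array([-0.01763551,  0.63488315,  1.11900736])}
```

View pics/scene0.png

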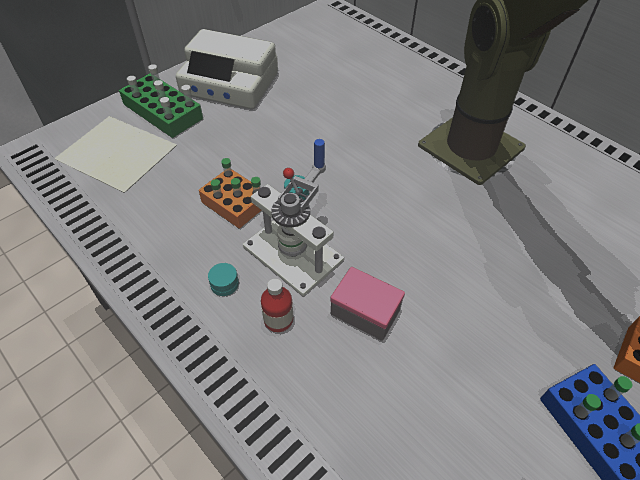

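View pics/top0.png

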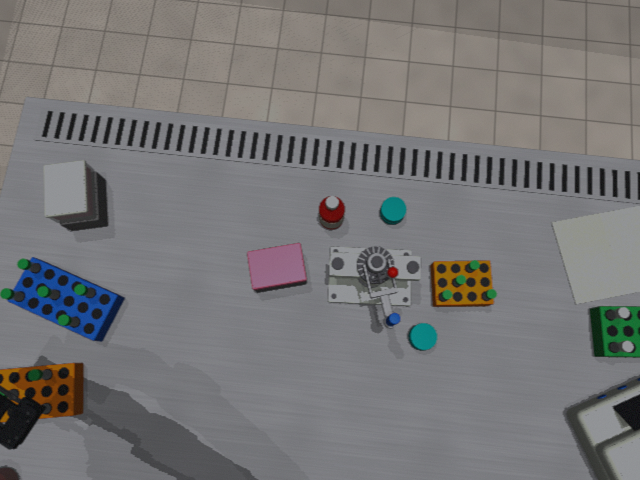

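Scene view: press in the centre with the blue post at (319,152), the red ball at (289,173) and the head near (290,201). Top view: post at (393,319), ball at (393,272), head at (377,262). The ball leans to the right in the image (-y, the loosening side). Tip box, bottle and rack stand around the press.

```bash
python3 - <<'E'
from h import *
def comp(m,win):
    M=np.zeros_like(m,np.uint8); x0,y0,x1,y1=win; M[y0:y1,x0:x1]=m[y0:y1,x0:x1]
    n,l,st,c=cv2.connectedComponentsWithStats(M); i=1+np.argmax(st[1:,4]); return l==i,c[i],st[i]
wins={'top':dict(blue=(370,300,410,340),red=(380,260,402,285)),'scene':dict(blue=(305,130,335,180),red=(280,163,297,182))}
obs={}
for n in ('top','scene'):
    p=cv2.imread(f'pics/{n}0.png').astype(int); d=np.load(f'{n}0.npy'); P=pts(n,d); b,g,rr=p[...,0],p[...,1],p[...,2]
    for k,m in (('blue',(b>rr+50)&(b>g+40)),('red',(rr>g+60)&(rr>b+60))):
        M,c,st=comp(m,wins[n][k]); q=P[M]; q=q[np.isfinite(q).all(1)&(d[M]>0)]
        obs[n,k]=c
        print(n,k,c,st,np.median(q,0),'zmax',np.percentile(q[:,2],[2,98]),'top',q[q[:,2]>np.percentile(q[:,2],75)].mean(0))
        if k=='red': print('  on z .21',ray(n,*c,.21))
    if n=='top':
        # crosshead top z~.140, white; base z~.015
        x=P[...,2]
        w=(np.abs(x-.140)<.006)&(d>0)&(b>150); w[:, :320]=0; w[:,430:]=0
        c=cv2.minAreaRect(P[w][:,:2].astype(np.float32)); print('cross',c,w.sum())
        w2=(np.abs(x-.015)<.006)&(d>0)&(b>150);w2[:, :320]=0; w2[:,425:]=0;w2[:240]=0;w2[310:]=0
        print('base',cv2.minAreaRect(P[w2][:,:2].astype(np.float32)),w2.sum())
        w3=(np.abs(x-.184)<.005)&(d>0);w3[:, :350]=0; w3[:,410:]=0;w3[:240]=0;w3[280:]=0
        q=P[w3]; print('head',q.mean(0),cv2.minEnclosingCircle(q[:,:2].astype(np.float32)),w3.sum())
# two view red ball
A=[];B=[]
for n in ('top','scene'):
    f,cx,cy,R,t=cam(n); u,v=obs[n,'red']; o=-R.T@t; dd=R.T@np.array([(u-cx)/f,(v-cy)/f,1]); dd/=np.linalg.norm(dd)
    Q=np.eye(3)-np.outer(dd,dd); A.append(Q);B.append(Q@o)
print('ball tri',np.linalg.lstsq(np.vstack(A),np.hstack(B),rcond=None)[:2])
p=cv2.imread('pics/top0.png')[220:350,310:440]; cv2.imwrite('pics/crop0.png',cv2.resize(p,None,fx=4.5,fy=4.5,interpolation=2))
E
```

```text
top blue [394.08910891 318.06930693] [389 313  11  11 101] [ 0.46656335 -0.09224733  0.23363086] zmax [0.22616338 0.23709452] top [ 0.46791577 -0.09404762  0.23599013]
top red [392.30769231 271.76923077] [388 267  10  10  78] [ 0.55539303 -0.08333717  0.22068494] zmax [0.21252468 0.22666315] top [ 0.55705442 -0.08472797  0.22415254]
  on z .21 [ 0.55771596 -0.0845192   0.21      ]
cross ((0.5806998610496521, -0.05448749661445618), (0.047149572521448135, 0.18495240807533264), 3.866588830947876) 450
base ((0.5810419917106628, -0.054645754396915436), (0.12693271040916443, 0.1841927468776703), 3.141779661178589) 496
head [ 0.57805865 -0.05555199  0.1824347 ] ((0.5723680257797241, -0.0597725547850132), 0.02727201022207737) 193
scene blue [318.8245614  142.01754386] [314 139  10   7  57] [ 0.47019105 -0.09411522  0.23461152] zmax [0.23218973 0.23730805] top [ 0.47058502 -0.09451351  0.23650863]
scene red [287.95238095 171.63492063] [284 168   9   8  63] [ 0.56191738 -0.0825604   0.22099407] zmax [0.21577704 0.22505481] top [ 0.55957971 -0.08478248  0.22435663]
  on z .21 [ 0.55450708 -0.09201531  0.21      ]
ball tri (array([ 0.55771401, -0.08522828,  0.21645253]), array([6.59652885e-06]))
```

View pics/crop0.png

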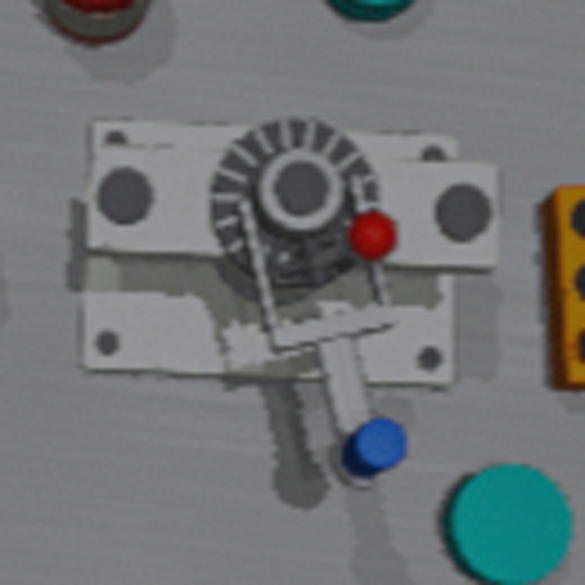

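The crop fits the given sizes: axis (0.581,-0.0545), yaw about 3.5°, post (0.469,-0.094) at radius 119 mm, handle about -0.28 rad. The lever ball is at about -0.43 rad, so it is on the loosening side. I'll close the fingers and travel above everything to the ball's -y side.

Request:
{"api": "step_arm", "payload": {
  "increments": [
    [[1.6,-3.4,1],[0,0,-6.85]],
    [[1.6,-3.4,1],[0,0,-6.85]],
    [[1.6,-3.4,1],[0,0,-6.85]],
    [[1.6,-3.4,0.5],[0,0,-6.85]],
    [[1.6,-3.4,0],[0,0,-6.85]],
    [[1.6,-3.4,0],[0,0,-6.85]],
    [[1.6,-3.4,0],[0,0,-6.85]],
    [[1.6,-3.4,0],[0,0,-6.85]],
    [[1.6,-3.4,0],[0,0,-6.85]],
    [[1.6,-3.4,0],[0,0,-6.85]]
  ],
  "fingers": 0,
  "grip_force": 30
}}

```text
clock: 1.1
tool_pos: [0.4149, 0.2293, 0.2736]
eef_rot: [0.724, 0.689, -0.0, -0.0]
contact_force: [0.5, 0.9, -0.1]
opening: 0.12
finger_force: 0.0
```

Request:
{"api": "step_arm", "payload": {
  "increments": [
    [[1.6,-3.4,0],[0,0,-6.85]],
    [[1.6,-3.4,0],[0,0,-6.85]],
    [[1.6,-3.4,0],[0,0,-6.85]],
    [[1.6,-3.4,0],[0,0,-6.85]],
    [[1.6,-3.4,0],[0,0,-6.85]],
    [[1.6,-3.4,0],[0,0,-6.85]],
    [[1.6,-3.4,0],[0,0,-6.85]],
    [[1.6,-3.4,0],[0,0,-6.85]],
    [[1.6,-3.4,0],[0,0,-6.85]],
    [[1.6,-3.4,0],[0,0,-6.85]]
  ]
}}

```text
clock: 2.1
tool_pos: [0.575, -0.1104, 0.2734]
eef_rot: [0.987, 0.162, -0.0, -0.0]
contact_force: [0.4, 0.0, 0.5]
opening: 0.003
finger_force: 0.0
```

Request:
{"api": "step_arm", "payload": {
  "increments": [
    [[0,-1,0],[0,0,0]],
    [[0,-0.8,0],[0,0,0]],
    [[0,0,-1.5],[0,0,0]],
    [[0,0,-1.5],[0,0,0]],
    [[0,0,-1.5],[0,0,0]],
    [[0,0,-1.5],[0,0,0]],
    [[0,0,-1.2],[0,0,0]],
    [[0,0,0],[0,0,0]],
    [[0,0,0],[0,0,0]],
    [[0,0,0],[0,0,0]]
  ]
}}

```text
clock: 3.1
tool_pos: [0.5751, -0.1272, 0.2025]
eef_rot: [0.986, 0.165, 0.001, 0.0]
contact_force: [0.3, 0.4, -0.7]
opening: 0.003
finger_force: 0.0
```

```bash
python3 - <<'E'
from h import *
s=r.get_state(); print(s['clock'],s['tool_pos'],s['contact_force'],s['q'])
p,d=r.snapshot('wrist'); q,_=r.snapshot('scene')
cv2.imwrite('pics/a.png',np.hstack([cv2.resize(p[...,::-1],(400,300)),cv2.resize(q[100:300,180:447][...,::-1],(400,300))]))
E
```

```text
3.1 [ 0.57514315 -0.12717446  0.20249762] [ 0.30400333  0.39106827 -0.66820633] [-0.084148    0.71873853  0.39553012  1.7354563  -0.37655343  0.76177164
 -0.74091593]
```

View pics/a.png

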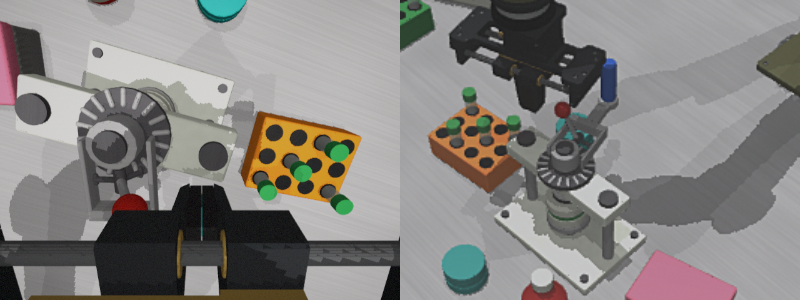

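The wrist view shows the closed fingers at (200,205), clear of the red ball at (130,205). Now I'll push it across.

Request:
{"api": "step_arm", "payload": {
  "increments": [
    [[-0.22,0.65,0],[0,0,0]],
    [[-0.22,0.65,0],[0,0,0]],
    [[-0.22,0.65,0],[0,0,0]],
    [[-0.22,0.65,0],[0,0,0]],
    [[-0.22,0.65,0],[0,0,0]],
    [[-0.22,0.65,0],[0,0,0]],
    [[-0.22,0.65,0],[0,0,0]],
    [[-0.22,0.65,0],[0,0,0]],
    [[0,0,0],[0,0,0]],
    [[0,0,0],[0,0,0]]
  ]
}}

```text
clock: 4.2
tool_pos: [0.557, -0.075, 0.2017]
eef_rot: [0.986, 0.165, -0.0, -0.0]
contact_force: [0.2, -0.4, -0.1]
opening: 0.001
finger_force: 0.0
```

```bash
cat >> h.py <<'E'
def look(name):
    s=r.get_state(); print(s['clock'],np.round(s['tool_pos'],4),np.round(s['contact_force'],2))
    for n in ('top','scene'):
        c=cam(n); p,d=r.snapshot(n); p=p.astype(int); P=pts(n,d,c); R,g,b=p[...,0],p[...,1],p[...,2]
        near=(np.hypot(P[...,0]-.581,P[...,1]+.0545)<.16)&(d>0)
        for k,m,z0 in (('blue',(b>R+50)&(b>g+40),.18),('red',(R>g+60)&(R>b+60),.19)):
            m=m&near&(P[...,2]>z0)
            if m.sum()>5: q=P[m]; print(n,k,m.sum(),np.round(np.median(q,0),4),'px',np.round(np.argwhere(m).mean(0)[::-1],1))
        cv2.imwrite(f'pics/{name}_{n}.png',p[...,::-1])
E
python3 - <<'E'
from h import *
look('b')
E
```

```text
4.2 [ 0.557  -0.075   0.2017] [ 0.21 -0.44 -0.06][ WARN:0@0.967] global loadsave.cpp:1063 imwrite_ Unsupported depth image for selected encoder is fallbacked to CV_8U.
```

Request:
{"api": "step_arm", "payload": {
  "increments": [
    [[0.4,-1.2,0],[0,0,0]],
    [[0.4,-1.2,0],[0,0,0]],
    [[0.4,-1.5,1],[0,0,0]],
    [[0,-2,2],[0,0,0]],
    [[0,-2,2],[0,0,0]],
    [[0,-2,2],[0,0,0]],
    [[0,-2,0],[0,0,0]],
    [[0,-1,0],[0,0,0]],
    [[0,0,0],[0,0,0]],
    [[0,0,0],[0,0,0]]
  ]
}}

```text
clock: 5.3
tool_pos: [0.5689, -0.2036, 0.271]
eef_rot: [0.986, 0.165, -0.001, -0.001]
contact_force: [0.2, 0.4, -0.2]
opening: 0.007
finger_force: 0.0
```

```bash
python3 - 2>/dev/null <<'E'
from h import *
look('c')
E
```

```text
5.3 [ 0.5689 -0.2036  0.271 ] [ 0.25  0.39 -0.22]
top blue 90 [ 0.4663 -0.0914  0.2336] px [393.4 318.2]
top red 89 [ 0.5445 -0.0504  0.2228] px [374.8 275.5]
scene blue 47 [ 0.4707 -0.0921  0.2347] px [319.1 142.3]
scene red 72 [ 0.5514 -0.0492  0.2236] px [303.7 177.2]
```

The lever has fallen to the tightening side: the ball moved from y=-0.083 to -0.050, about +0.28 rad. Next I'll go over the post.

Request:
{"api": "step_arm", "payload": {
  "increments": [
    [[-2.5,2.8,0],[0,0,0]],
    [[-2.5,2.8,0],[0,0,0]],
    [[-2.5,2.8,0],[0,0,0]],
    [[-2.5,2.7,0],[0,0,0]],
    [[0,0,0],[0,0,0]],
    [[0,0,-1.8],[0,0,0]],
    [[0,0,-2.2],[0,0,0]],
    [[0,0,-2.2],[0,0,0]],
    [[0,0,-2.0],[0,0,0]],
    [[0,0,0],[0,0,0]]
  ],
  "fingers": 0.65
}}

```text
clock: 6.4
tool_pos: [0.4682, -0.0925, 0.1878]
eef_rot: [0.986, 0.165, -0.002, -0.001]
contact_force: [-0.5, 0.1, 0.1]
opening: 0.645
finger_force: 0.0
```

Request:
{"api": "step_arm", "payload": {
  "increments": [
    [[0,0,-0.2],[0,0,0]],
    [[0,0,0],[0,0,0]],
    [[0,0,0],[0,0,0]],
    [[0,0,0],[0,0,0]],
    [[0,0,0],[0,0,0]],
    [[0,0,0],[0,0,0]],
    [[0,0,0],[0,0,0]],
    [[0,0,0],[0,0,0]],
    [[0,0,0],[0,0,0]],
    [[0,0,0],[0,0,0]]
  ],
  "fingers": 0,
  "grip_force": 30
}}

```text
clock: 7.4
tool_pos: [0.4694, -0.0932, 0.1882]
eef_rot: [0.986, 0.165, 0.0, 0.0]
contact_force: [-0.5, 0.5, 6.2]
opening: 0.241
finger_force: 30.0
```

```bash
python3 - 2>/dev/null <<'E'
from h import *
s=r.get_state(); print(s['tool_pos'],s['contact_force'],s['moment'],s['q'])
look('d')
C=np.array([.581,-.0545]);D=s['tool_pos'][:2]-C; print(np.hypot(*D),np.degrees(np.arctan2(D[1],-D[0])))
E
```

```text
[ 0.46943293 -0.0932268   0.1882313 ] [-0.48534469  0.51385846  6.23329038] [0.15224682 0.28117263 0.0131047 ] [-0.11980269  0.61415142  0.35145952  2.06815704 -0.40824291  0.52402862
 -0.71061605]
7.4 [ 0.4694 -0.0932  0.1882] [-0.49  0.51  6.23]
top red 88 [ 0.5447 -0.0505  0.2231] px [374.9 275.4]
scene red 74 [ 0.5504 -0.0498  0.2231] px [303.7 177.2]
0.1180973201848591 -19.142744798623383
```

Gripped: opening 21 mm and 30 N on the pads. Next I'll compute the arc increments for the stroke.

```bash
cat > arc.py <<'E'
import numpy as np,sys
R=11.95
def p(t): t=np.radians(t); return R*np.array([-np.cos(t),np.sin(t)])
t0,st,n=map(float,sys.argv[1:])
for i in range(int(n)):
    a,b=p(t0+i*st),p(t0+(i+1)*st); print(round(t0+(i+1)*st,1),np.round(b-a,2))
E
python3 arc.py -19 3 19
```

```text
-16.0 [-0.19  0.6 ]
-13.0 [-0.16  0.61]
-10.0 [-0.12  0.61]
-7.0 [-0.09  0.62]
-4.0 [-0.06  0.62]
-1.0 [-0.03  0.63]
2.0 [0.01 0.63]
5.0 [0.04 0.62]
8.0 [0.07 0.62]
11.0 [0.1  0.62]
14.0 [0.14 0.61]
17.0 [0.17 0.6 ]
20.0 [0.2  0.59]
23.0 [0.23 0.58]
26.0 [0.26 0.57]
29.0 [0.29 0.55]
32.0 [0.32 0.54]
35.0 [0.35 0.52]
38.0 [0.37 0.5 ]
```

Request:
{"api": "step_arm", "payload": {
  "increments": [
    [[-0.19,0.6,0.2],[0,0,-3]],
    [[-0.16,0.61,0],[0,0,-3]],
    [[-0.12,0.61,0],[0,0,-3]],
    [[-0.09,0.62,0],[0,0,-3]],
    [[-0.06,0.62,0],[0,0,-3]],
    [[-0.03,0.63,0],[0,0,-3]],
    [[0.01,0.63,0],[0,0,-3]],
    [[0.04,0.62,0],[0,0,-3]],
    [[0.07,0.62,0],[0,0,-3]],
    [[0.1,0.62,0],[0,0,-3]]
  ]
}}

```text
clock: 8.5
tool_pos: [0.4656, -0.0336, 0.1884]
eef_rot: [0.995, -0.098, 0.001, 0.003]
contact_force: [5.9, -7.5, -21.7]
opening: 0.242
finger_force: 30.0
```

```bash
cat > st.py <<'E'
from plant import r; import numpy as np
s=r.get_state(); C=np.array([.581,-.0545]);D=s['tool_pos'][:2]-C; R=np.hypot(*D);h=D/R;t=np.array([h[1],-h[0]])
F=s['contact_force']; q=s['eef_rot']; a=np.degrees(np.arctan2(q[1],q[0]))*2
print('clk',s['clock'],'R',R,'th',np.degrees(np.arctan2(D[1],-D[0])),'tooly',a-90,'F rad,tan,z',F[:2]@h,F[:2]@t,F[2],'T',F[:2]@t*.12,'m',s['moment'],'open',s['opening'],'z',s['tool_pos'][2])
print('q',np.round(s['q'],2))
E
python3 st.py
```

```text
clk 8.5 R 0.11725217308688854 th 10.243400529857029 tooly -101.20647060343579 F rad,tan,z -7.088658192147382 -6.31141582917791 -21.65437420981537 T -0.7573698995013491 m [-1.10426062 -0.95717842  0.29835456] open 0.24236231591899957 z 0.18844972850995323
q [-0.35  0.64  0.52  2.11 -0.6   0.55 -1.16]
```

```bash
python3 arc.py 11 2.5 10
```

```text
13.5 [0.11 0.51]
16.0 [0.13 0.5 ]
18.5 [0.15 0.5 ]
21.0 [0.18 0.49]
23.5 [0.2  0.48]
26.0 [0.22 0.47]
28.5 [0.24 0.46]
31.0 [0.26 0.45]
33.5 [0.28 0.44]
36.0 [0.3  0.43]
```

Request:
{"api": "step_arm", "payload": {
  "increments": [
    [[0.15,0.5,-0.08],[0,0,-2.5]],
    [[0.17,0.5,-0.07],[0,0,-2.5]],
    [[0.15,0.5,0],[0,0,-2.5]],
    [[0.18,0.49,0],[0,0,-2.5]],
    [[0.2,0.48,0],[0,0,-2.5]],
    [[0.22,0.47,0],[0,0,-2.5]],
    [[0.24,0.46,0],[0,0,-2.5]],
    [[0.26,0.45,0],[0,0,-2.5]],
    [[0.28,0.44,0],[0,0,-2.5]],
    [[0.3,0.43,0],[0,0,-2.5]]
  ]
}}

```text
clock: 9.5
tool_pos: [0.4859, 0.013, 0.1883]
eef_rot: [0.95, -0.311, 0.001, 0.002]
contact_force: [-1.0, -7.7, -0.2]
opening: 0.238
finger_force: 30.0
```

```bash
python3 st.py
```

```text
clk 9.5 R 0.1166546928695581 th 35.35779541726002 tooly -126.24397251022482 F rad,tan,z -3.619480443762314 -6.831799899448823 -0.17987445642451033 T -0.8198159879338588 m [-1.04316296  0.31536927  0.23079808] open 0.23807596285996807 z 0.18827666501988122
q [-0.52  0.7   0.68  2.05 -0.73  0.64 -1.56]
```

Free-drive torque is about 1.05 N m, from the tangential force plus Mz, as expected. There is no contact yet. Refined axis is (0.5833,-0.056). Now swinging back gently at 0.7 rad/s.

```bash
sed -i 's/R=11.95/R=11.95/' arc.py; sed -i 's/\[.581,-.0545\]/[.5833,-.056]/' st.py; python3 arc.py 36 -3.9 20; python3 st.py
```

```text
32.1 [-0.46 -0.67]
28.2 [-0.41 -0.7 ]
24.3 [-0.36 -0.73]
20.4 [-0.31 -0.75]
16.5 [-0.26 -0.77]
12.6 [-0.2  -0.79]
8.7 [-0.15 -0.8 ]
4.8 [-0.1  -0.81]
0.9 [-0.04 -0.81]
-3.0 [ 0.01 -0.81]
-6.9 [ 0.07 -0.81]
-10.8 [ 0.13 -0.8 ]
-14.7 [ 0.18 -0.79]
-18.6 [ 0.23 -0.78]
-22.5 [ 0.29 -0.76]
-26.4 [ 0.34 -0.74]
-30.3 [ 0.39 -0.72]
-34.2 [ 0.43 -0.69]
-38.1 [ 0.48 -0.66]
-42.0 [ 0.52 -0.62]
clk 9.5 R 0.11939853710100051 th 35.30614511418391 tooly -126.24397251022482 F rad,tan,z -3.613320325965918 -6.835059968343243 -0.17987445642451033 T -0.8202071962011891 m [-1.04316296  0.31536927  0.23079808] open 0.23807596285996807 z 0.18827666501988122
q [-0.52  0.7   0.68  2.05 -0.73  0.64 -1.56]
```

Request:
{"api": "step_arm", "payload": {
  "increments": [
    [[-0.44,-0.66,0],[0,0,3.9]],
    [[-0.39,-0.69,0],[0,0,3.9]],
    [[-0.36,-0.73,0],[0,0,3.9]],
    [[-0.31,-0.75,0],[0,0,3.9]],
    [[-0.26,-0.77,0],[0,0,3.9]],
    [[-0.2,-0.79,0],[0,0,3.9]],
    [[-0.15,-0.8,0],[0,0,3.9]],
    [[-0.1,-0.81,0],[0,0,3.9]],
    [[-0.04,-0.81,0],[0,0,3.9]],
    [[0.01,-0.81,0],[0,0,3.9]]
  ]
}}

```text
clock: 10.5
tool_pos: [0.4635, -0.0605, 0.1883]
eef_rot: [1.0, 0.027, -0.0, -0.0]
contact_force: [-1.5, 1.0, 1.6]
opening: 0.24
finger_force: 30.0
```

```bash
python3 st.py
```

```text
clk 10.5 R 0.11985814623953639 th -2.160049827417508 tooly -86.90530943413235 F rad,tan,z 1.5030151764451865 1.051379569440052 1.5963838726328095 T 0.12616554833280624 m [ 0.1315689   0.17708479 -0.0499422 ] open 0.23991867492408805 z 0.18825330813958402
q [-0.24  0.62  0.44  2.1  -0.51  0.53 -0.94]
```

Overrunning at low torque, which is right for the tightening side. I'll carry on back.

Request:
{"api": "step_arm", "payload": {
  "increments": [
    [[0.07,-0.81,0],[0,0,3.9]],
    [[0.13,-0.8,0],[0,0,3.9]],
    [[0.18,-0.79,0],[0,0,3.9]],
    [[0.23,-0.78,0],[0,0,3.9]],
    [[0.29,-0.76,0],[0,0,3.9]],
    [[0.34,-0.74,0],[0,0,3.9]],
    [[0.39,-0.72,0],[0,0,3.9]],
    [[0.43,-0.69,0],[0,0,3.9]],
    [[0.48,-0.66,0],[0,0,3.9]],
    [[0.4,-0.48,0],[0,0,3]]
  ]
}}

```text
clock: 11.5
tool_pos: [0.4921, -0.1333, 0.1882]
eef_rot: [0.936, 0.351, -0.001, -0.0]
contact_force: [-3.5, 0.5, 4.4]
opening: 0.244
finger_force: 30.0
```

```bash
python3 st.py; python3 arc.py -41 3 10;python3 arc.py -11 1.5 31
```

```text
clk 11.5 R 0.11954287316381083 th -40.30199187127725 tooly -48.84363250926881 F rad,tan,z 2.2836163595020205 2.6468898945662707 4.367830069184192 T 0.31762678734795247 m [-0.04679709  0.6083993   0.10026867] open 0.24411125940776882 z 0.1882401784749131
q [ 0.02  0.63  0.24  1.97 -0.27  0.57 -0.41]
-38.0 [-0.4   0.48]
-35.0 [-0.37  0.5 ]
-32.0 [-0.35  0.52]
-29.0 [-0.32  0.54]
-26.0 [-0.29  0.55]
-23.0 [-0.26  0.57]
-20.0 [-0.23  0.58]
-17.0 [-0.2   0.59]
-14.0 [-0.17  0.6 ]
-11.0 [-0.14  0.61]
-9.5 [-0.06  0.31]
-8.0 [-0.05  0.31]
-6.5 [-0.04  0.31]
-5.0 [-0.03  0.31]
-3.5 [-0.02  0.31]
-2.0 [-0.02  0.31]
-0.5 [-0.01  0.31]
1.0 [0.   0.31]
2.5 [0.01 0.31]
4.0 [0.02 0.31]
5.5 [0.03 0.31]
7.0 [0.03 0.31]
8.5 [0.04 0.31]
10.0 [0.05 0.31]
11.5 [0.06 0.31]
13.0 [0.07 0.31]
14.5 [0.07 0.3 ]
16.0 [0.08 0.3 ]
17.5 [0.09 0.3 ]
19.0 [0.1 0.3]
20.5 [0.11 0.29]
22.0 [0.11 0.29]
23.5 [0.12 0.29]
25.0 [0.13 0.29]
26.5 [0.14 0.28]
28.0 [0.14 0.28]
29.5 [0.15 0.27]
31.0 [0.16 0.27]
32.5 [0.16 0.27]
34.0 [0.17 0.26]
35.5 [0.18 0.26]
```

```bash
python3 arc.py -41 1.2 64 | awk '{printf "%s  ", $0} NR%5==0{print ""}'
```

```text
-39.8 [-0.16  0.19]  -38.6 [-0.16  0.19]  -37.4 [-0.15  0.2 ]  -36.2 [-0.15  0.2 ]  -35.0 [-0.15  0.2 ]  
-33.8 [-0.14  0.21]  -32.6 [-0.14  0.21]  -31.4 [-0.13  0.21]  -30.2 [-0.13  0.21]  -29.0 [-0.12  0.22]  
-27.8 [-0.12  0.22]  -26.6 [-0.11  0.22]  -25.4 [-0.11  0.22]  -24.2 [-0.1   0.23]  -23.0 [-0.1   0.23]  
-21.8 [-0.1   0.23]  -20.6 [-0.09  0.23]  -19.4 [-0.09  0.24]  -18.2 [-0.08  0.24]  -17.0 [-0.08  0.24]  
-15.8 [-0.07  0.24]  -14.6 [-0.07  0.24]  -13.4 [-0.06  0.24]  -12.2 [-0.06  0.24]  -11.0 [-0.05  0.25]  
-9.8 [-0.05  0.25]  -8.6 [-0.04  0.25]  -7.4 [-0.03  0.25]  -6.2 [-0.03  0.25]  -5.0 [-0.02  0.25]  
-3.8 [-0.02  0.25]  -2.6 [-0.01  0.25]  -1.4 [-0.01  0.25]  -0.2 [-0.    0.25]  1.0 [0.   0.25]  
2.2 [0.01 0.25]  3.4 [0.01 0.25]  4.6 [0.02 0.25]  5.8 [0.02 0.25]  7.0 [0.03 0.25]  
8.2 [0.03 0.25]  9.4 [0.04 0.25]  10.6 [0.04 0.25]  11.8 [0.05 0.25]  13.0 [0.05 0.24]  
14.2 [0.06 0.24]  15.4 [0.06 0.24]  16.6 [0.07 0.24]  17.8 [0.07 0.24]  19.0 [0.08 0.24]  
20.2 [0.08 0.24]  21.4 [0.09 0.23]  22.6 [0.09 0.23]  23.8 [0.1  0.23]  25.0 [0.1  0.23]  
26.2 [0.11 0.23]  27.4 [0.11 0.22]  28.6 [0.12 0.22]  29.8 [0.12 0.22]  31.0 [0.13 0.22]  
32.2 [0.13 0.21]  33.4 [0.14 0.21]  34.6 [0.14 0.21]  35.8 [0.14 0.2 ]
```

Request:
{"api": "step_arm", "payload": {
  "increments": [
    [[-0.16,0.19,-0.02],[0,0,-1.2]],
    [[-0.16,0.19,-0.02],[0,0,-1.2]],
    [[-0.15,0.19,0],[0,0,-1.2]],
    [[-0.15,0.2,0],[0,0,-1.2]],
    [[-0.15,0.2,0],[0,0,-1.2]],
    [[-0.14,0.2,0],[0,0,-1.2]],
    [[-0.14,0.21,0],[0,0,-1.2]],
    [[-0.14,0.21,0],[0,0,-1.2]],
    [[-0.13,0.21,0],[0,0,-1.2]],
    [[-0.13,0.22,0],[0,0,-1.2]]
  ]
}}

```text
clock: 12.5
tool_pos: [0.478, -0.1128, 0.1882]
eef_rot: [0.968, 0.249, -0.0, 0.0]
contact_force: [-1.6, -1.4, 6.0]
opening: 0.239
finger_force: 30.0
```

```bash
python3 st.py
```

```text
clk 12.5 R 0.11968648744544026 th -28.337317525383686 tooly -61.142688801404994 F rad,tan,z 2.071914821547437 -0.4805199477166009 5.987801557126218 T -0.057662393725992106 m [-0.23315995  0.59055105  0.14360589] open 0.23945687927003328 z 0.18823756136875008
q [-0.05  0.62  0.3   2.03 -0.34  0.54 -0.57]
```

Request:
{"api": "step_arm", "payload": {
  "increments": [
    [[-0.12,0.22,0.03],[0,0,-1.2]],
    [[-0.11,0.22,0.02],[0,0,-1.2]],
    [[-0.11,0.22,0],[0,0,-1.2]],
    [[-0.1,0.23,0],[0,0,-1.2]],
    [[-0.1,0.23,0],[0,0,-1.2]],
    [[-0.1,0.23,0],[0,0,-1.2]],
    [[-0.09,0.23,0],[0,0,-1.2]],
    [[-0.09,0.24,0],[0,0,-1.2]],
    [[-0.08,0.24,0],[0,0,-1.2]],
    [[-0.08,0.24,0],[0,0,-1.2]]
  ]
}}

```text
clock: 13.5
tool_pos: [0.4689, -0.0915, 0.1883]
eef_rot: [0.989, 0.147, 0.0, 0.002]
contact_force: [-1.5, -6.8, 0.5]
opening: 0.239
finger_force: 30.0
```

```bash
python3 st.py
```

```text
clk 13.5 R 0.1197917253212853 th -17.24959565402025 tooly -73.14181444426404 F rad,tan,z 3.4937507802884453 -6.084028685732643 0.46988834450581585 T -0.7300834422879171 m [-1.24483543  0.56104496  0.26565292] open 0.2394629538958745 z 0.18826358452325287
q [-0.13  0.62  0.37  2.07 -0.42  0.52 -0.74]
```

Request:
{"api": "step_arm", "payload": {
  "increments": [
    [[-0.07,0.24,0],[0,0,-1.2]],
    [[-0.07,0.24,0],[0,0,-1.2]],
    [[-0.06,0.24,0],[0,0,-1.2]],
    [[-0.06,0.24,0],[0,0,-1.2]],
    [[-0.05,0.25,0],[0,0,-1.2]],
    [[-0.05,0.25,0],[0,0,-1.2]],
    [[-0.04,0.25,0],[0,0,-1.2]],
    [[-0.03,0.25,0],[0,0,-1.2]],
    [[-0.03,0.25,0],[0,0,-1.2]],
    [[-0.02,0.25,0],[0,0,-1.2]]
  ]
}}

```text
clock: 14.5
tool_pos: [0.464, -0.0668, 0.1882]
eef_rot: [0.999, 0.042, 0.0, 0.002]
contact_force: [-2.2, -7.5, 0.3]
opening: 0.239
finger_force: 30.0
```

```bash
python3 st.py
```

```text
clk 14.5 R 0.11982697080275155 th -5.174572961957215 tooly -85.15211669250623 F rad,tan,z 2.8817270142495026 -7.253519995291796 0.34265322530559117 T -0.8704223994350155 m [-1.27465895  0.65016346  0.19468284] open 0.2393287512702714 z 0.18823611311263339
q [-0.23  0.62  0.43  2.1  -0.5   0.52 -0.91]
```

Request:
{"api": "step_arm", "payload": {
  "increments": [
    [[-0.02,0.25,0],[0,0,-1.2]],
    [[-0.01,0.25,0],[0,0,-1.2]],
    [[-0.01,0.25,0],[0,0,-1.2]],
    [[0,0.25,0],[0,0,-1.2]],
    [[0,0.25,0],[0,0,-1.2]],
    [[0.01,0.25,0],[0,0,-1.2]],
    [[0.01,0.25,0],[0,0,-1.2]],
    [[0.02,0.25,0],[0,0,-1.2]],
    [[0.02,0.25,0],[0,0,-1.2]],
    [[0.03,0.25,0],[0,0,-1.2]]
  ]
}}

```text
clock: 15.5
tool_pos: [0.4644, -0.0417, 0.1883]
eef_rot: [0.998, -0.062, 0.0, 0.001]
contact_force: [-1.8, -7.5, 0.7]
opening: 0.241
finger_force: 30.0
```

```bash
python3 st.py
```

```text
clk 15.5 R 0.11979361508982905 th 6.837196374591351 tooly -97.15689678044953 F rad,tan,z 0.9059851069226794 -7.640231071749358 0.699341412847331 T -0.9168277286099229 m [-1.13596432  0.57957532  0.22153604] open 0.24116691435308338 z 0.18825887690570017
q [-0.32  0.63  0.5   2.11 -0.57  0.54 -1.09]
```

Request:
{"api": "step_arm", "payload": {
  "increments": [
    [[0.03,0.25,0],[0,0,-1.2]],
    [[0.04,0.25,0],[0,0,-1.2]],
    [[0.04,0.25,0],[0,0,-1.2]],
    [[0.05,0.25,0],[0,0,-1.2]],
    [[0.05,0.24,0],[0,0,-1.2]],
    [[0.06,0.24,0],[0,0,-1.2]],
    [[0.06,0.24,0],[0,0,-1.2]],
    [[0.07,0.24,0],[0,0,-1.2]],
    [[0.07,0.24,0],[0,0,-1.2]],
    [[0.08,0.24,0],[0,0,-1.2]]
  ]
}}

```text
clock: 16.5
tool_pos: [0.47, -0.0175, 0.1883]
eef_rot: [0.986, -0.166, 0.0, 0.002]
contact_force: [-1.6, -8.0, 0.5]
opening: 0.239
finger_force: 30.0
```

```bash
python3 st.py
```

```text
clk 16.5 R 0.11963299618834075 th 18.7903404201589 tooly -109.16071721971338 F rad,tan,z -1.0664251442776325 -8.104885100948438 0.5362744829810091 T -0.9725862121138126 m [-1.10568336  0.52035592  0.14480589] open 0.23946416432704176 z 0.18826631054783163
q [-0.41  0.65  0.57  2.1  -0.64  0.57 -1.28]
```

Request:
{"api": "step_arm", "payload": {
  "increments": [
    [[0.08,0.24,0],[0,0,-1.2]],
    [[0.09,0.23,0],[0,0,-1.2]],
    [[0.09,0.23,0],[0,0,-1.2]],
    [[0.1,0.23,0],[0,0,-1.2]],
    [[0.1,0.23,0],[0,0,-1.2]],
    [[0.11,0.23,0],[0,0,-1.2]],
    [[0.11,0.22,0],[0,0,-1.2]],
    [[0.12,0.22,0],[0,0,-1.2]],
    [[0.12,0.22,0],[0,0,-1.2]],
    [[0.13,0.22,0],[0,0,-1.2]]
  ]
}}

```text
clock: 17.5
tool_pos: [0.4806, 0.005, 0.1883]
eef_rot: [0.963, -0.269, 0.001, 0.002]
contact_force: [-1.8, -7.8, 0.5]
opening: 0.24
finger_force: 30.0
```

```bash
python3 st.py
```

```text
clk 17.5 R 0.11948634753479109 th 30.698143681520552 tooly -121.16955903948136 F rad,tan,z -2.4252605610414606 -7.5968803551547035 0.4766769678411234 T -0.9116256426185644 m [-1.22982563  0.53792794  0.17790146] open 0.24022588179142396 z 0.18826731994326362
q [-0.49  0.68  0.65  2.07 -0.7   0.62 -1.47]
```

```bash
python3 arc.py 35.8 -4 19 | awk '{printf "%s  ", $0} NR%5==0{print ""}'
```

```text
31.8 [-0.46 -0.69]  27.8 [-0.41 -0.72]  23.8 [-0.36 -0.75]  19.8 [-0.31 -0.77]  15.8 [-0.25 -0.79]  
11.8 [-0.2  -0.81]  7.8 [-0.14 -0.82]  3.8 [-0.08 -0.83]  -0.2 [-0.03 -0.83]  -4.2 [ 0.03 -0.83]  
-8.2 [ 0.09 -0.83]  -12.2 [ 0.15 -0.82]  -16.2 [ 0.2  -0.81]  -20.2 [ 0.26 -0.79]  -24.2 [ 0.32 -0.77]  
-28.2 [ 0.37 -0.75]  -32.2 [ 0.42 -0.72]  -36.2 [ 0.47 -0.69]  -40.2 [ 0.52 -0.66]
```

Request:
{"api": "step_arm", "payload": {
  "increments": [
    [[0.13,0.21,0],[0,0,-1.2]],
    [[0.14,0.21,0],[0,0,-1.2]],
    [[0.14,0.21,0],[0,0,-1.2]],
    [[0.14,0.2,0],[0,0,-1.2]],
    [[-0.46,-0.69,0],[0,0,4]],
    [[-0.41,-0.72,0],[0,0,4]],
    [[-0.36,-0.75,0],[0,0,4]],
    [[-0.31,-0.77,0],[0,0,4]],
    [[-0.25,-0.79,0],[0,0,4]],
    [[-0.2,-0.81,0],[0,0,4]]
  ]
}}

```text
clock: 18.5
tool_pos: [0.4666, -0.0293, 0.1883]
eef_rot: [0.995, -0.102, 0.0, -0.0]
contact_force: [-0.9, 0.8, 1.0]
opening: 0.239
finger_force: 30.0
```

Request:
{"api": "step_arm", "payload": {
  "increments": [
    [[-0.14,-0.82,0],[0,0,4]],
    [[-0.08,-0.83,0],[0,0,4]],
    [[-0.03,-0.83,0],[0,0,4]],
    [[0.03,-0.83,0],[0,0,4]],
    [[0.09,-0.83,0],[0,0,4]],
    [[0.15,-0.82,0],[0,0,4]],
    [[0.2,-0.81,0],[0,0,4]],
    [[0.26,-0.79,0],[0,0,4]],
    [[0.32,-0.77,0],[0,0,4]],
    [[0,0,0],[0,0,0]]
  ]
}}

```text
clock: 19.5
tool_pos: [0.4736, -0.1038, 0.1883]
eef_rot: [0.978, 0.209, -0.001, -0.0]
contact_force: [-4.5, -2.3, 4.8]
opening: 0.238
finger_force: 30.0
```

```bash
python3 st.py;  python3 arc.py -24.2 1.2 50 | awk '{printf "%s  ", $0} NR%5==0{print ""}'
```

```text
clk 19.5 R 0.11969192475120806 th -23.528463399877307 tooly -65.87439522598737 F rad,tan,z 5.088776092472208 -0.33205595091127654 4.798751792062032 T -0.039846714109353185 m [-0.46175049  0.92121198  0.07672622] open 0.23803520596564753 z 0.18826131908485205
q [-0.08  0.62  0.33  2.05 -0.38  0.53 -0.64]
-23.0 [-0.1   0.23]  -21.8 [-0.1   0.23]  -20.6 [-0.09  0.23]  -19.4 [-0.09  0.24]  -18.2 [-0.08  0.24]  
-17.0 [-0.08  0.24]  -15.8 [-0.07  0.24]  -14.6 [-0.07  0.24]  -13.4 [-0.06  0.24]  -12.2 [-0.06  0.24]  
-11.0 [-0.05  0.25]  -9.8 [-0.05  0.25]  -8.6 [-0.04  0.25]  -7.4 [-0.03  0.25]  -6.2 [-0.03  0.25]  
-5.0 [-0.02  0.25]  -3.8 [-0.02  0.25]  -2.6 [-0.01  0.25]  -1.4 [-0.01  0.25]  -0.2 [-0.    0.25]  
1.0 [0.   0.25]  2.2 [0.01 0.25]  3.4 [0.01 0.25]  4.6 [0.02 0.25]  5.8 [0.02 0.25]  
7.0 [0.03 0.25]  8.2 [0.03 0.25]  9.4 [0.04 0.25]  10.6 [0.04 0.25]  11.8 [0.05 0.25]  
13.0 [0.05 0.24]  14.2 [0.06 0.24]  15.4 [0.06 0.24]  16.6 [0.07 0.24]  17.8 [0.07 0.24]  
19.0 [0.08 0.24]  20.2 [0.08 0.24]  21.4 [0.09 0.23]  22.6 [0.09 0.23]  23.8 [0.1  0.23]  
25.0 [0.1  0.23]  26.2 [0.11 0.23]  27.4 [0.11 0.22]  28.6 [0.12 0.22]  29.8 [0.12 0.22]  
31.0 [0.13 0.22]  32.2 [0.13 0.21]  33.4 [0.14 0.21]  34.6 [0.14 0.21]  35.8 [0.14 0.2 ]
```

Request:
{"api": "step_arm", "payload": {
  "increments": [
    [[-0.13,0.22,0.03],[0,0,-1.2]],
    [[-0.12,0.22,0.02],[0,0,-1.2]],
    [[-0.09,0.23,0],[0,0,-1.2]],
    [[-0.09,0.24,0],[0,0,-1.2]],
    [[-0.08,0.24,0],[0,0,-1.2]],
    [[-0.08,0.24,0],[0,0,-1.2]],
    [[-0.07,0.24,0],[0,0,-1.2]],
    [[-0.07,0.24,0],[0,0,-1.2]],
    [[-0.06,0.24,0],[0,0,-1.2]],
    [[-0.06,0.24,0],[0,0,-1.2]]
  ]
}}

```text
clock: 20.5
tool_pos: [0.4657, -0.0791, 0.1884]
eef_rot: [0.994, 0.106, -0.0, -0.0]
contact_force: [0.6, -1.8, -18.1]
opening: 0.242
finger_force: 30.0
```

```bash
python3 st.py
```

```text
clk 20.5 R 0.1198075980523075 th -11.09496560389847 tooly -77.81965048057272 F rad,tan,z -0.19504706870913807 -1.9085923753349598 -18.056322773583815 T -0.22903108504019518 m [-0.30204854  0.07400656 -0.07461351] open 0.2422166080279262 z 0.1884212571318534
q [-0.17  0.61  0.39  2.09 -0.45  0.52 -0.81]
```

Request:
{"api": "step_arm", "payload": {
  "increments": [
    [[-0.05,0.25,-0.02],[0,0,-1.2]],
    [[-0.05,0.25,-0.02],[0,0,-1.2]],
    [[-0.04,0.25,0],[0,0,-1.2]],
    [[-0.03,0.25,0],[0,0,-1.2]],
    [[-0.03,0.25,0],[0,0,-1.2]],
    [[-0.02,0.25,0],[0,0,-1.2]],
    [[-0.02,0.25,0],[0,0,-1.2]],
    [[-0.01,0.25,0],[0,0,-1.2]],
    [[-0.01,0.25,0],[0,0,-1.2]],
    [[0,0.25,0],[0,0,-1.2]]
  ]
}}

```text
clock: 21.5
tool_pos: [0.4635, -0.0567, 0.1884]
eef_rot: [1.0, 0.001, 0.001, 0.002]
contact_force: [-0.1, -8.8, -19.9]
opening: 0.242
finger_force: 30.0
```

```bash
python3 st.py
```

```text
clk 21.5 R 0.11977286997227347 th -0.35396004452122337 tooly -89.90792005422743 F rad,tan,z 0.13816919183227372 -8.84607385352158 -19.921079648586336 T -1.0615288624225894 m [-1.41168326  0.08932062  0.26773279] open 0.24198249489056006 z 0.18844868015412286
q [-0.26  0.62  0.46  2.1  -0.53  0.53 -0.98]
```

Request:
{"api": "step_arm", "payload": {
  "increments": [
    [[0,0.1,-0.02],[0,0,-0.5]],
    [[0,0.1,-0.02],[0,0,-0.5]],
    [[0,0.11,0],[0,0,-0.5]],
    [[0,0.1,0],[0,0,-0.5]],
    [[0,0.11,0],[0,0,-0.5]],
    [[0,0.1,0],[0,0,-0.5]],
    [[0,0.11,0],[0,0,-0.5]],
    [[0.01,0.1,0],[0,0,-0.5]],
    [[0.01,0.11,0],[0,0,-0.5]],
    [[0.01,0.1,0],[0,0,-0.5]]
  ]
}}

```text
clock: 22.5
tool_pos: [0.4639, -0.0469, 0.1884]
eef_rot: [0.999, -0.043, 0.001, 0.002]
contact_force: [0.8, -9.9, -15.4]
opening: 0.247
finger_force: 30.0
```

```bash
python3 st.py
```

```text
clk 22.5 R 0.11976465942005447 th 4.348380442724182 tooly -94.89462061496872 F rad,tan,z -1.5675275477646935 -9.828806813834898 -15.43596313219842 T -1.1794568176601878 m [-1.59781938  0.24113168  0.37971211] open 0.2465404504353834 z 0.18841772157268338
q [-0.3   0.63  0.49  2.11 -0.56  0.53 -1.06]
```

Torque is rising with the expected slope: 1.33 to 1.56 N m over 0.082 rad. About 2.8° remain.

Request:
{"api": "step_arm", "payload": {
  "increments": [
    [[0,0.06,-0.01],[0,0,-0.3]],
    [[0,0.06,-0.01],[0,0,-0.3]],
    [[0.01,0.06,0],[0,0,-0.3]],
    [[0,0.06,0],[0,0,-0.3]],
    [[0.01,0.06,0],[0,0,-0.3]],
    [[0,0.06,0],[0,0,-0.3]],
    [[0.01,0.06,0],[0,0,-0.3]],
    [[0,0.06,0],[0,0,-0.3]],
    [[0.01,0.06,0],[0,0,-0.3]],
    [[0.01,0.06,0],[0,0,-0.3]]
  ]
}}

```text
clock: 23.5
tool_pos: [0.4645, -0.0412, 0.1884]
eef_rot: [0.998, -0.069, 0.001, 0.002]
contact_force: [-0.7, -10.7, -13.6]
opening: 0.242
finger_force: 30.0
```

```bash
python3 st.py
```

```text
clk 23.5 R 0.11974978022900014 th 7.103429329366737 tooly -97.88707614996738 F rad,tan,z -0.6375552504067656 -10.724746775897799 -13.556267717702713 T -1.286969613107736 m [-1.70877604  0.3213224   0.36542846] open 0.2422708830410803 z 0.18838688472852821
q [-0.33  0.63  0.5   2.11 -0.58  0.54 -1.1 ]
```

In motion the torque is 1.65 N m, so it is clamped right. Releasing and retreating upward.

Request:
{"api": "step_arm", "payload": {
  "increments": [
    [[0,-0.05,0],[0,0,0]],
    [[0,0,0],[0,0,0]],
    [[0,0,0],[0,0,0]],
    [[0,0,0],[0,0,0]],
    [[0,0,0],[0,0,0]],
    [[0,0,0],[0,0,0]],
    [[0,0,0],[0,0,0]],
    [[0,0,0],[0,0,0]],
    [[0,0,0],[0,0,0]],
    [[0,0,0],[0,0,0]]
  ],
  "fingers": 0.6
}}

```text
clock: 24.5
tool_pos: [0.464, -0.0387, 0.1878]
eef_rot: [0.998, -0.068, -0.0, 0.0]
contact_force: [0.3, -0.1, 0.2]
opening: 0.601
finger_force: 0.0
```

Request:
{"api": "step_arm", "payload": {
  "increments": [
    [[0,0,1],[0,0,0]],
    [[0,0,1.5],[0,0,0]],
    [[0,0,2],[0,0,0]],
    [[0,0,2],[0,0,0]],
    [[0,0,2],[0,0,0]],
    [[0,3,2],[0,0,0]],
    [[0,4,1],[0,0,0]],
    [[0,4,0],[0,0,0]],
    [[0,4,0],[0,0,0]],
    [[0,4,0],[0,0,0]]
  ]
}}

```text
clock: 25.5
tool_pos: [0.4638, 0.1528, 0.3037]
eef_rot: [0.998, -0.068, 0.0, -0.0]
contact_force: [0.4, -0.2, 0.2]
opening: 0.601
finger_force: 0.0
```

```bash
python3 - 2>/dev/null <<'E'
from h import *
look('e')
q=cv2.imread('pics/e_scene.png'); t=cv2.imread('pics/e_top.png')
cv2.imwrite('pics/e.png',np.hstack([cv2.resize(t[180:360,230:510],(400,257)),cv2.resize(q[120:351,150:510],(400,257))]))
E
```

```text
25.5 [0.4638 0.1528 0.3037] [ 0.4  -0.23  0.17]
top blue 107 [ 0.4604 -0.0493  0.2336] px [370.6 319. ]
top red 80 [ 0.5488 -0.0215  0.2134] px [359.5 272.4]
scene blue 62 [ 0.4638 -0.05    0.2349] px [336.3 151.4]
scene red 74 [ 0.5553 -0.0195  0.2142] px [312.7 190.1]
```

View pics/e.png

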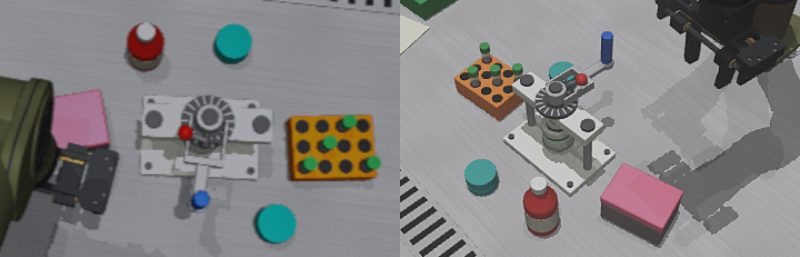

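The top view shows the red ball at (185,132), fully leaning to the tightening side (about +0.7 rad), with the post at (200,200). The filter holder sits under the foot, the bottle, tip box and rack are unmoved, and the gripper is clear. Handing in.

```bash
python3 -c "
from plant import r
print(r.finish_job())"
```

```text
the job is handed in; nothing more can be done
None
```

The job is handed in: the lever leans fully to the tightening side, and the holder is clamped at a last in-motion reading of about 1.65 N m. On release the handle settled back about 4–5° by camera, and I did not re-check the torque after that. The gripper is clear, and the bottle, tip box and rack look unmoved in the final pictures.

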